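# Clamp a tin in the bench tin holder

## Task

Get the tin that stands between the jaws of the tin holder held for opening: loosen the orange clamp lever so that the blue jaw is free, push the jaw along its rail until the tin is snug between both rubber faces, then turn the lever back until it is fully tight. Keep the tin upright, and leave the other two tins and the screwdriver where they are.

Things in the scene. Friction and masses are not known exactly. Their poses are not given: they have to be found in the camera images.
- holder: tin holder fixed to the bench: aluminium rail 270 x 30 mm along its y axis, top at 26 mm, a steel strip in its groove; origin on the bench under the rail's middle, z up. Grey fixed jaw at the -y end, blue jaw sliding on the rail; both jaw plates reach out to +x (away from the robot) to 110 mm from the rail's centre line, 6 to 38 mm above the bench. No floor: the tin stands on the bench.
- jaw (a joint): blue jaw's position along the rail, 0 to 0.10 m, growing towards the rail's free +y end; opening between the rubber faces = 60 mm + this value. Loosened, it slides with about 7 N of friction (no spring) and stays where it is left; clamped tight, it holds against some 45 N.
- lever (a joint): orange clamp lever's angle, rad: 0 = tight (stop), growing anticlockwise seen from above to 1.57 = loose (stop). The jaw is free from about 0.7 on. It rides on the jaw, stays where it is left and takes at most about 9 N at its end to turn. At 0 it points 145 degrees anticlockwise from the holder's +x axis (to the robot, leaning to +y), at 1.57 235 degrees (to the robot, leaning to the fixed jaw).
- lever_hub (a point): point on the lever's upright turning axis, 60 mm above the bench, over the rail's centre line and the middle of the blue carriage (54 mm wide, 56 mm along the rail, top at 45 mm, push plate at its +y end; its end towards the fixed jaw is in the plane of its rubber face). The hub is 26 mm across, top at 66 mm.
- lever_end (a point): centre of the lever's thick round end grip (15 mm thick, about 40 mm long along the lever), 70 mm from the turning axis and 73 mm above the bench; the lever's tip is 17 mm farther out and the arm is 11 mm thick nearer the hub
- jaw_face (a point): centre of the sliding jaw's rubber face, which looks to the holder's -y, 22 mm above the bench, 68 mm from the rail's centre line; axes as the holder's
- jaw_back (a point): centre of the steel push plate on the carriage's +y end, a good place to push the jaw: over the rail's centre line, 43 mm above the bench, 56 mm behind the plane of the rubber face. It is flat, 40 mm wide and reaches from just above the rail (28 mm) up to 58 mm. The jaw plate itself is 15 mm thick, so things pushing on it come close over the tin
- fixed_face (a point): centre of the fixed jaw's rubber face, which looks to the holder's +y, 22 mm above the bench, 68 mm from the rail's centre line; axes as the holder's
- tin0_mid (a point): centre (half-way up) of the green-banded round tin, 70 mm across and 42 mm high, loose, standing upright. Which of the three tins stands between the jaws differs each time; the other two stand aside and are to be left
- tin1_mid (a point): centre (half-way up) of the red-banded round tin, 86 mm across and 88 mm high, loose, standing upright. Which of the three tins stands between the jaws differs each time; the other two stand aside and are to be left
- tin2_mid (a point): centre (half-way up) of the blue-banded round tin, 64 mm across and 60 mm high, loose, standing upright. Which of the three tins stands between the jaws differs each time; the other two stand aside and are to be left
- slot (a point): fixed point of the holder between the jaws, 85 mm from the rail's centre line and 60 mm from the fixed jaw's face, 22 mm above the bench; the tin that is to be held starts within 20 mm (horizontally) of it
- screwdriver_mid (a point): middle of the yellow-handled screwdriver, 166 mm long, 28 mm thick, lying on the bench; leave it
Not all that is in view belongs to the job. Leave any yellow look-alike of the part that bears tin2_mid alone.

How it is judged (in metres and radians):
On the way, in this order (a step that is already met when the one before it is completed fails the run):
1. the clamp lever is loosened (0.7 rad or more) (value of joint lever above 0.7 rad), for 0.1 s.
2. with the lever still loose, the jaw is up against the tin and the tin against the fixed jaw (gaps under 3 mm) (value of joint lever above 0.5 rad and ((y of tin0_mid in the frame of fixed_face between 0.031 and 0.038 m and y of tin0_mid in the frame of jaw_face between -0.038 and -0.031 m and x of tin0_mid in the frame of fixed_face between -0.035 and 0.045 m and angle between tin0_mid's own z axis and vertical below 0.08 rad and linear speed of tin0 below 0.01 m/s) or (y of tin1_mid in the frame of fixed_face between 0.039 and 0.046 m and y of tin1_mid in the frame of jaw_face between -0.046 and -0.039 m and x of tin1_mid in the frame of fixed_face between -0.035 and 0.045 m and angle between tin1_mid's own z axis and vertical below 0.08 rad and linear speed of tin1 below 0.01 m/s) or (y of tin2_mid in the frame of fixed_face between 0.028 and 0.035 m and y of tin2_mid in the frame of jaw_face between -0.035 and -0.028 m and x of tin2_mid in the frame of fixed_face between -0.035 and 0.045 m and angle between tin2_mid's own z axis and vertical below 0.08 rad and linear speed of tin2 below 0.01 m/s))), for 0.1 s.
At the end, for the whole second after the job is handed in: One tin stands upright between the jaws with less than 3 mm of gap at either rubber face and its centre within the width of the faces, and the clamp lever is tight again (less than 0.2 rad from its stop), everything at rest (((y of tin0_mid in the frame of fixed_face between 0.031 and 0.038 m and y of tin0_mid in the frame of jaw_face between -0.038 and -0.031 m and x of tin0_mid in the frame of fixed_face between -0.035 and 0.045 m and angle between tin0_mid's own z axis and vertical below 0.08 rad and linear speed of tin0 below 0.01 m/s) or (y of tin1_mid in the frame of fixed_face between 0.039 and 0.046 m and y of tin1_mid in the frame of jaw_face between -0.046 and -0.039 m and x of tin1_mid in the frame of fixed_face between -0.035 and 0.045 m and angle between tin1_mid's own z axis and vertical below 0.08 rad and linear speed of tin1 below 0.01 m/s) or (y of tin2_mid in the frame of fixed_face between 0.028 and 0.035 m and y of tin2_mid in the frame of jaw_face between -0.035 and -0.028 m and x of tin2_mid in the frame of fixed_face between -0.035 and 0.045 m and angle between tin2_mid's own z axis and vertical below 0.08 rad and linear speed of tin2 below 0.01 m/s)) and value of joint lever below 0.2 rad); the robot touches nothing.
It fails at once if a tin tipped (over 0.3 rad) (angle between any of tin0_mid, tin1_mid, tin2_mid's own z axis and vertical above 0.3 rad).
It fails at once if a tin that stood aside was moved over 30 mm ((horizontal distance between tin0_mid and slot above 0.13 m and distance of tin0_mid from where it was at the start of the episode above 0.03 m) or (horizontal distance between tin1_mid and slot above 0.13 m and distance of tin1_mid from where it was at the start of the episode above 0.03 m) or (horizontal distance between tin2_mid and slot above 0.13 m and distance of tin2_mid from where it was at the start of the episode above 0.03 m)).
It fails at once if the screwdriver was moved over 30 mm (distance of screwdriver_mid from where it was at the start of the episode above 0.03 m).
It also fails if it takes over 69 s, if anything falls off the work surface, if the arm or the gripper's body presses on something with over 40 N, if the wrist force passes 120 N, or if a joint passes its speed limit or range.

## Robot

A 6-joint arm with a two-finger parallel gripper is mounted at the origin on a cart in front of the work surface, level with it; the furniture and walls round the work are solid. World frame = base frame: x ahead of the robot, y to its left, z up, the work surface at z = 0. Lengths are in m, angles in degrees, forces in N, time in s.
With the tool pointing down it reaches from about 0.4 to 0.925 m from the base axis. Payload 3.4 kg.
Tool frame: the origin (TCP) lies on the centre line of the jaws, within the pads' length; the fingertips stand 11 mm ahead of it and the grasp point (between the pads) lies 8 mm behind it; z points along the fingers, y is the line along which they close (so a half turn about z gives the same grasp; the last joint's range is limited). The gripper opens to 85 mm and grips with 20 to 120 N. Pads are 22 mm wide; open, the fingers measure 114 mm over their backs; the gripper's body (76 mm by 85 mm) begins 54 mm behind the grasp point. The pads swing forward as they close: fully open they stand 13 mm farther back than shut.
Start: joints at [-4.211, 17.578, 86.31, -0, 76.112, -4.211], TCP at [0.575, -0, 0.242] pointing down, gripper open.
Joint ranges: [-179.03, 179.03], [-60, 130.46], [8.19, 133.38], [-81.62, 261.62], [5.75, 156.47], [-153.77, 153.77]. Speed limits (degrees/s): [147.25, 147.25, 180, 180, 180, 180].

## Interface

Orientations are given as [roll, pitch, yaw] about the fixed x, y, z axes, in that order (R = Rz(yaw) Ry(pitch) Rx(roll)).
In Python, from rig import read_state, read_camera, calibration, hand_in, search_frame, masks_of gives the robot as it stands.
- The arm moves only by the tool apply_moves, never from a script. Its argument "increments" is a list of rows, each a list of 5 numbers: the shift along the tool's x, y, z in mm, then the turn about the tool's z in rad, then the opening, from -1 (shut) to 1 (fully open), so that 0 is half open. In form: [[dx, dy, dz, spin, jaw], ...]. A call has 1 to 8 rows; each row is the pose to reach, as a shift and turn from the pose commanded when the call began, along the tool's axes at that moment; what a row does not reach only later rows make up. A row lasts 1/12 s, in which the tool goes at most 41.7 mm and 7.16 degrees, less where a joint would pass 70% of its speed; a pose out of reach is approached as far as the arm can. A call with a gripper value outside its range is refused whole. The fingers move at their own pace and stop on an object; "force" is the grip in N (left out, the last holds). Time passes only in rows, so rows that repeat a pose let the fingers close. It gives the time, the measured TCP pose, the force, the opening and the grip force at its end, in the units of the state.
- read_state(): the state, without advancing time (a new reading comes with each control period).
- read_camera(name): name is "scene" or "side" or "wrist"; returns (picture, depth): 480x640x3 uint8, blue, green, red; 480x640 float32, m along the optical axis (not along the pixel's ray), 0 where there is no reading.
- calibration(name): a dict with "fovy" (degrees; the focal length in pixels is half the picture's height over the tangent of half this angle, whatever the lens; pixels are square), "cx", "cy" (the principal point, pixels), "k1" (the pictures are not rectified: a ray, as slopes to the right and down, at radius r is drawn at 1 + k1 r^2 times it, then the intrinsics apply), "extrinsics" (4x4, takes a point from world to camera coordinates). Camera axes: x right, y down, z forward; pixel columns grow to the right and rows downward; lengths in m; the calibration is good to about 2 mm. A picture is of the moment at which its call begins: read the wrist's pose just before it. calibration takes no time and is no camera call; for the wrist camera it gives the pose at the moment of the call.
- hand_in(): hands the job in; it is judged then, once.
Trained networks look in the newest picture that a camera, given by its name, has taken for a name from the list of things; names that differ only in an ending like _2 or _b are one class to them, and where a whole thing is asked for, a point or a joint stands for the part that bears it (a point fixed in the world has none). Each returns a list of dicts, best first, with "conf" (0 to 1); they miss things now and then, are a little off and sometimes report something else, mostly with a low value. They report only what shows in the picture. A call takes as long as a camera call. They do not tell look-alikes from the thing itself.
- search_frame(name, camera): "at" ([x, y, z] in m, in world coordinates, good to about 4 mm: the middle of the surface that is visible of it).
- masks_of(name, camera): "pixels" (480x640 bool, what is visible of it).
The state is a dict: "time": time; "qpos": joint angles; "qvel": joint speeds; "joint_torque": joint torques, N m; "position": TCP position; "eef_rot": TCP orientation; "ft_force": force on the tool from outside, world axes, zero at the start; "torque": the same for the moment, N m; "width": opening from 0.0 (shut) to 1.0 (fully open); "finger_force": force on a finger pad.
Only numpy, scipy, OpenCV 4.12 (cv2) and the standard library are available. Lean on these libraries where they do the work, as an engineer would, in place of code of your own. Each camera call takes 0.05 s, during which the arm holds its last target. There are 200 camera calls.

## Working session

There is one attempt and no reset: what is moved stays moved. The work goes in short steps, Python scripts to look and compute and a tool call to move; the robot and the scene stay as the last step left them, time stands still between calls to the robot, and variables do not carry over. Pictures are saved under pics/ and viewed, at most 10 in all, crops included, and the job is handed in when it is done.

Besides the shell and the picture viewer there is one more tool, called after "Call:" by a JSON object that holds its "api" and its "payload", one argument or row to a line. apply_moves: Moves the arm, as the interface text tells. Its arguments: {"type":"object","properties":{"increments":{"type":"array","items":{"type":"array","items":{"type":"number"}}},"force":{"type":"number"}},"required":["increments"]}

```bash
mkdir -p pics; cat > h.py <<'E'
import numpy as np, cv2
from rig import *
def world(cam,depth,us,vs,c=None):
    c=c or calibration(cam); f=240/np.tan(np.radians(c["fovy"])/2)
    K=np.array([[f,0,c["cx"]],[0,f,c["cy"]],[0,0,1]])
    p=cv2.undistortPoints(np.stack([us,vs],1).astype(float).reshape(-1,1,2),K,np.array([c["k1"],0,0,0,0.]),).reshape(-1,2)
    d=depth[np.asarray(vs,int),np.asarray(us,int)]
    P=np.c_[p*d[:,None],d,np.ones(len(d))]
    return (np.linalg.inv(np.array(c["extrinsics"]))@P.T).T[:,:3][d>0]
E
python3 - <<'E'
from h import *
for cam in ["scene","side"]:
    im,d=read_camera(cam); cv2.imwrite(f"pics/{cam}0.png",im)
    for n in ["holder","lever_hub","lever_end","jaw_face","jaw_back","fixed_face","tin0_mid","tin1_mid","tin2_mid","screwdriver_mid"]:
        print(cam,n,[(np.round(r["at"],3).tolist(),round(r["conf"],2)) for r in search_frame(n,cam)[:3]])
E
```

```text
scene holder [([0.506, -0.062, 0.034], 0.65)]
scene lever_hub [([0.451, -0.03, 0.062], 0.53), ([0.568, -0.127, 0.064], 0.46)]
scene lever_end [([0.604, 0.394, 0.017], 0.25), ([0.575, -0.125, 0.062], 0.24)]
scene jaw_face [([0.472, -0.035, 0.038], 0.64), ([0.412, 0.39, 0.034], 0.47)]
scene jaw_back [([0.471, -0.038, 0.039], 0.75), ([0.499, -0.066, 0.03], 0.29)]
scene fixed_face [([0.499, -0.064, 0.028], 0.76)]
scene tin0_mid [([0.414, 0.386, 0.033], 0.65)]
scene tin1_mid []
scene tin2_mid [([0.46, -0.324, 0.054], 0.91), ([0.361, -0.44, 0.058], 0.89), ([0.363, -0.341, 0.055], 0.68)]
scene screwdriver_mid []
side holder [([0.499, -0.025, 0.036], 0.84)]
side lever_hub [([0.45, -0.022, 0.062], 0.53), ([0.499, -0.027, 0.025], 0.27)]
side lever_end [([0.453, -0.012, 0.069], 0.58), ([0.498, -0.025, 0.03], 0.4)]
side jaw_face [([0.49, -0.025, 0.04], 0.85)]
side jaw_back [([0.49, -0.025, 0.04], 0.73)]
side fixed_face [([0.498, -0.025, 0.029], 0.85)]
side tin0_mid [([0.415, 0.41, 0.04], 0.81), ([0.486, -0.025, 0.035], 0.46)]
side tin1_mid [([0.576, -0.084, 0.075], 0.55)]
side tin2_mid [([0.462, -0.298, 0.044], 0.78), ([0.499, -0.026, 0.035], 0.67), ([0.362, -0.411, 0.056], 0.65)]
side screwdriver_mid []
```

View pics/scene0.png

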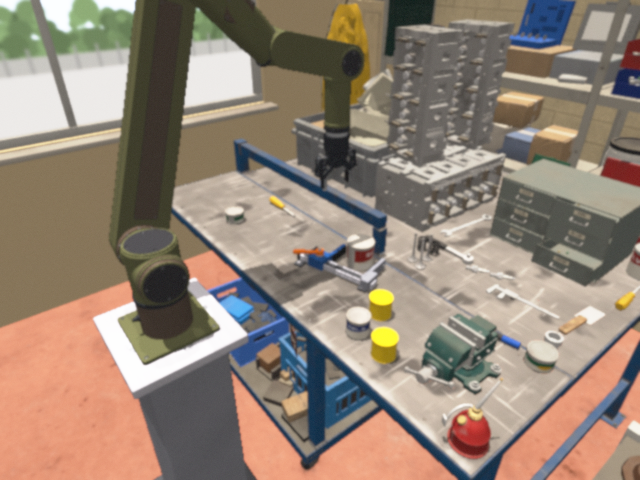

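View pics/side0.png

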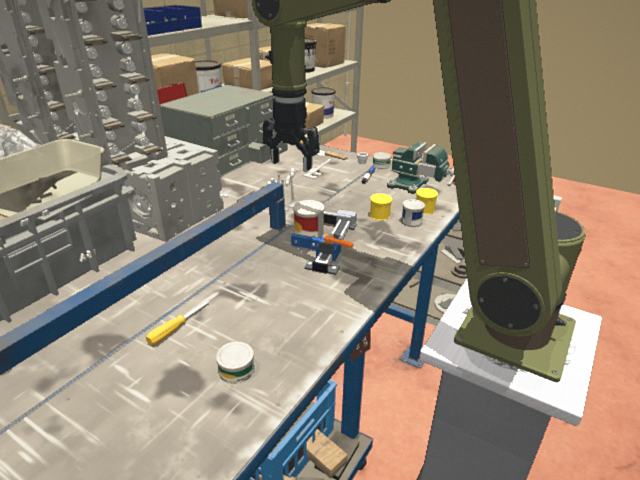

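The scene view shows the holder at about (345,265), with the red-banded tin (360,250) between its jaws and the orange lever at (308,252). The side view has the red tin at (308,215), the lever at (338,240) and the blue jaw at (308,240). Look-alikes for the tin in the job are the green-banded tin (scene 235,214), the blue-banded tin (358,322) and yellow tins (381,304) and (384,345). None of these stand in the holder. Orange/yellow look-alikes for the lever are the screwdrivers at (282,204) and (628,298). I choose the lever at (308,252) and will check it with the wrist camera.

```bash
python3 - <<'E'
from h import *
im,d=read_camera("wrist"); cv2.imwrite("pics/w0.png",im); np.save("w0.npy",d); c=calibration("wrist"); print(np.round(c["extrinsics"],3).tolist(),c["fovy"])
for n in ["lever_hub","lever_end","jaw_face","jaw_back","fixed_face","tin1_mid"]:
    print(n,[(np.round(r["at"],3).tolist(),round(r["conf"],2)) for r in search_frame(n,"wrist")[:3]])
im,d=read_camera("side"); cv2.imwrite("pics/sidec.png",cv2.resize(im[180:290,250:380],(780,660),interpolation=cv2.INTER_CUBIC)[:600])
hsv=cv2.cvtColor(im,cv2.COLOR_BGR2HSV)
def grab(cam,im,d,lo,hi):
    m=cv2.inRange(cv2.cvtColor(im,cv2.COLOR_BGR2HSV),lo,hi); v,u=np.nonzero(m); P=world(cam,d,u,v); return P
for cam in ["side","scene","wrist"]:
    im,d=read_camera(cam)
    P=grab(cam,im,d,(5,150,120),(16,255,255))
    P=P[(P[:,2]>.045)&(P[:,2]<.1)&(abs(P[:,0]-.47)<.15)&(abs(P[:,1])<.15)]
    if len(P)>5:
        c0=P[:,:2].mean(0); w,V=np.linalg.eigh(np.cov(P[:,:2].T)); a=V[:,1]; t=(P[:,:2]-c0)@a
        print(cam,len(P),c0,np.degrees(np.arctan2(a[1],a[0])),t.min(),t.max(),c0+a*np.percentile(t,1),c0+a*np.percentile(t,99))
E
```

```text
[[1.0, -0.001, -0.002, -0.575], [-0.001, -0.957, 0.291, -0.038], [-0.002, -0.291, -0.957, 0.38], [0.0, 0.0, 0.0, 1.0]] 71.38642218290693
lever_hub [([0.453, -0.017, 0.069], 0.69)]
lever_end [([0.451, -0.021, 0.067], 0.58)]
jaw_face [([0.497, -0.029, 0.042], 0.81)]
jaw_back [([0.493, -0.027, 0.046], 0.8), ([0.506, -0.034, 0.038], 0.38)]
fixed_face [([0.503, -0.028, 0.041], 0.68)]
tin1_mid []
side 154 [ 0.44873515 -0.01758907] 163.72215458824007 -0.15698160823335425 0.048746228463506146 [ 0.49255923 -0.03038574] [ 0.40318838 -0.00428938]
scene 95 [ 0.45025487 -0.0276465 ] 163.71505325533136 -0.042400611415939836 0.04933992983012443 [ 0.48999613 -0.03925632] [ 0.40399933 -0.01413362]
wrist 1387 [ 0.44931136 -0.0207501 ] 163.00695963913174 -0.0511894754823006 0.04717174656493216 [ 0.49705606 -0.03534078] [ 0.40655218 -0.00768299]
```

View pics/w0.png

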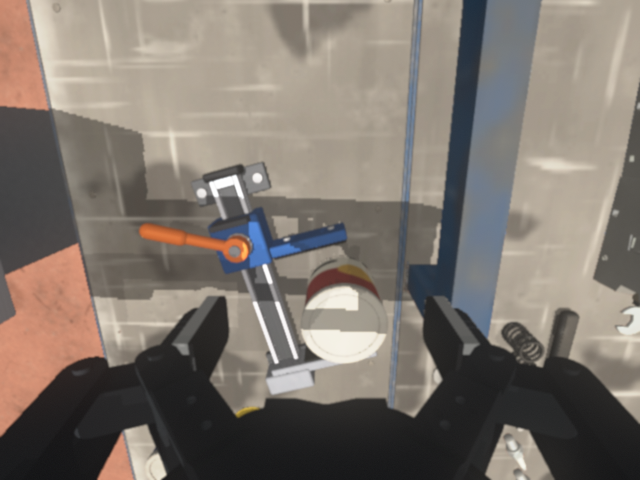

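View pics/sidec.png

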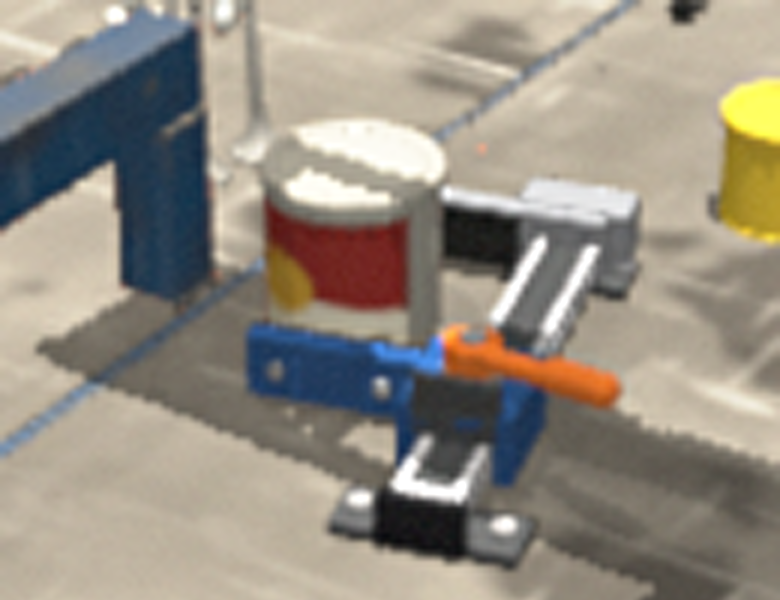

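The wrist view shows the orange lever from hub (237,249) to tip (143,231). The blue jaw is at (300,240), the rail runs from (228,178) to (290,378), and the red tin's lid is at (345,325). The side crop confirms it is the red-banded tin, with the orange lever tight. Next I measure the geometry from the wrist depth.

```bash
python3 - <<'E'
from h import *
s=read_state(); print(s["position"],s["eef_rot"],s["qpos"],s["width"])
im=cv2.imread("pics/w0.png"); d=np.load("w0.npy")
hsv=cv2.cvtColor(im,cv2.COLOR_BGR2HSV)
v,u=np.mgrid[0:480,0:640]; ok=d>0
P=np.full((480,640,3),np.nan); P[ok]=world("wrist",d,u[ok],v[ok])
# yaw from blue jaw plate top (edge line) & rail
bl=(cv2.inRange(hsv,(100,120,60),(125,255,255))>0)&ok
b=bl&(P[...,2]>.03)&(P[...,2]<.042)&(P[...,0]<.62)&(P[...,0]>.5)
Q=P[b][:,:2]; (c,sz,ang)=cv2.minAreaRect(Q.astype(np.float32)*1000); print("plate",c,sz,ang)
r=ok&(P[...,2]>.022)&(P[...,2]<.029)&(P[...,0]<.56)&(P[...,0]>.42)&(P[...,1]<.06)&(P[...,1]>-.2)
Q=P[r][:,:2]; print("rail",len(Q),cv2.minAreaRect(Q.astype(np.float32)*1000)); w,V=np.linalg.eigh(np.cov(Q.T)); print(np.degrees(np.arctan2(V[1,1],V[0,1])),Q.mean(0))
yaw=np.radians(18); R=np.array([[np.cos(yaw),np.sin(yaw)],[-np.sin(yaw),np.cos(yaw)]])
hub=np.array([.486,-.032])
q=(P[...,:2]-hub)@R.T
def st(n,m): print(n,m.sum(),np.round(np.nanpercentile(q[m],[1,50,99],axis=0).T*1000,1).tolist(),np.round(np.nanmedian(P[m][:,2]),3))
st("rail",r); st("plate",b)
st("carriage",bl&(P[...,2]>.043)&(P[...,2]<.05))
t=ok&(P[...,2]>.083)&(P[...,2]<.095)&(P[...,0]>.5)&(P[...,0]<.66)&(P[...,1]<-.0)&(P[...,1]>-.16); st("tin",t)
print(cv2.minEnclosingCircle(P[t][:,:2].astype(np.float32)*1000))
f=ok&(P[...,2]>.028)&(P[...,2]<.05)&(q[...,1]<-.07)&(q[...,1]>-.2)&(abs(q[...,0])<.12);st("fixed",f)
for z in [.03,.035,.04,.045,.05,.06]: st(z,f&(abs(P[...,2]-z)<.0025))
E
```

```text
[5.75012434e-01 6.10480584e-06 2.42324333e-01] [ 1.79999991e+02 -1.98133878e-03  9.00011784e+01] [-4.20933818e+00  1.75778511e+01  8.63081675e+01  2.03619279e-03
  7.61141174e+01 -4.21100526e+00] 0.9990160564736488
plate (552.4201049804688, -22.731632232666016) (82.0595703125, 39.198875427246094) 14.438482284545898
rail 4191 ((520.9906005859375, -67.05856323242188), (96.42147827148438, 241.275634765625), 16.949920654296875)
104.46030313575321 [ 0.49817837 -0.07335488]
rail 4191 [[-22.6, -2.6, 50.5], [-163.2, -57.9, 75.0]] 0.025
plate 814 [[24.9, 63.0, 105.1], [-31.1, -24.2, -16.7]] 0.038
carriage 1135 [[-25.5, 12.7, 25.7], [-28.6, -8.7, 20.6]] 0.045
tin 5390 [[40.3, 80.5, 119.8], [-140.5, -99.1, -59.7]] 0.087
((593.7701416015625, -103.80393981933594), 43.556941986083984)
fixed 1770 [[-37.5, 0.9, 117.8], [-194.4, -171.9, -71.5]] 0.041
0.03 147 [[-36.4, 4.0, 118.4], [-192.8, -162.7, -71.2]] 0.03
0.035 189 [[-37.2, 11.9, 119.2], [-190.0, -162.8, -71.4]] 0.035
0.04 1217 [[-38.0, 1.2, 113.4], [-194.7, -173.6, -74.5]] 0.041
0.045 205 [[-36.1, -8.9, 119.2], [-192.8, -179.1, -70.5]] 0.043
0.05 12 [[44.1, 110.3, 117.6], [-85.0, -76.0, -70.0]] 0.049
0.06 0 [nan, nan] nan
  return np.nanmean(a, axis, out=out, keepdims=keepdims)
  return np.nanmean(a, axis, out=out, keepdims=keepdims)
```

Call:
{"api": "apply_moves", "payload": {
  "increments": [
    [-2,-22,12,0.117,0],
    [-4,-44,24,0.233,0],
    [-6,-66,36,0.35,0],
    [-8,-88,48,0.467,0],
    [-9,-110,60,0.583,0],
    [-10,-132,72,0.7,0],
    [-11.5,-156,84,0.817,0],
    [-11.5,-156,92,0.934,0]
  ]
}}

```text
time: 2.32
position: [0.4121, -0.011, 0.1488]
eef_rot: [-179.7, 0.3, 36.2]
ft_force: [-0.8, -0.1, -0.3]
width: 0.5
finger_force: 0.0
```

Call:
{"api": "apply_moves", "payload": {
  "increments": [
    [0,0,0,0.117,0],
    [0,0,0,0.233,0],
    [0,0,0,0.35,0],
    [0,0,0,0.467,0],
    [0,0,0,0.583,0],
    [0,0,0,0.7,0],
    [0,0,0,0.817,0],
    [0,0,0,0.934,0]
  ]
}}

```text
time: 2.98
position: [0.4192, -0.0116, 0.1505]
eef_rot: [-180.0, -0.0, -17.4]
ft_force: [0.1, 0.2, -0.1]
width: 0.5
finger_force: 0.0
```

```bash
python3 - <<'E'
from h import *
s=read_state(); print(s["position"],s["eef_rot"],s["qpos"],s["width"],s["time"],s["ft_force"])
im,d=read_camera("wrist"); cv2.imwrite("pics/w1.png",im)
m=cv2.inRange(cv2.cvtColor(im,cv2.COLOR_BGR2HSV),(5,150,120),(16,255,255)); v,u=np.nonzero(m); P=world("wrist",d,u,v);P=P[(P[:,2]>.045)&(P[:,2]<.1)]
c0=P[:,:2].mean(0); w,V=np.linalg.eigh(np.cov(P[:,:2].T)); a=V[:,1]; t=(P[:,:2]-c0)@a
print(len(P),c0,np.degrees(np.arctan2(a[1],a[0])),c0+a*np.percentile(t,.5),c0+a*np.percentile(t,99.5))
E
```

```text
[ 0.41921656 -0.0115541   0.15048684] [-1.79995062e+02 -3.03549771e-02 -1.73610109e+01] [-7.35358884e+00  1.10914264e+01  1.11408608e+02 -4.88921035e-04
  5.74692146e+01  1.00007684e+02] 0.4995847517593659 2.9833 [ 0.13994469  0.16783358 -0.09024585]
2986 [ 0.45194729 -0.0240977 ] 162.19408422444067 [ 0.49633389 -0.03835373] [ 0.40553603 -0.00919139]
```

View pics/w1.png

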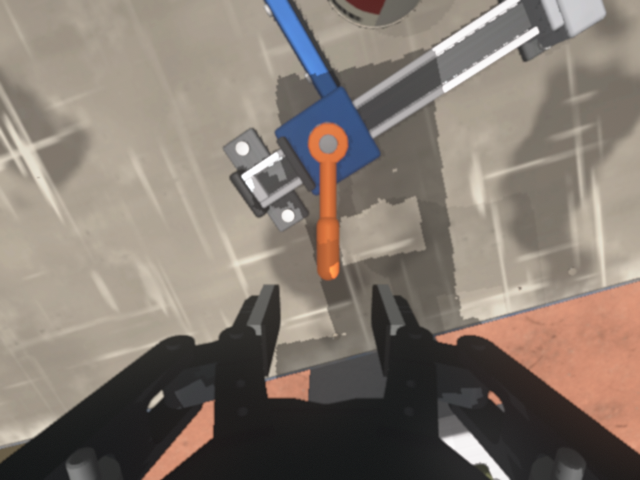

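The wrist view shows the lever (328,145)–(328,275) centred between the fingers (275 and 380). I descend and grip.

Call:
{"api": "apply_moves", "payload": {
  "increments": [
    [0,0,25,0,0],
    [0,1,50,0,0],
    [0,1,70,0,0],
    [0,1,82,0,0],
    [0,1,82,0,0],
    [0,1,82,0,-1],
    [0,1,82,0,-1],
    [0,1,82,0,-1]
  ],
  "force": 40
}}

```text
time: 3.7
position: [0.4195, -0.0128, 0.0692]
eef_rot: [180.0, -0.1, -17.0]
ft_force: [-1.5, -1.3, -0.6]
width: 0.161
finger_force: 38.9
```

Call:
{"api": "apply_moves", "payload": {
  "increments": [
    [0,0,0,0,-1],
    [0,0,0,0,-1],
    [0,0,0,0,-1]
  ]
}}

```text
time: 3.95
position: [0.4194, -0.0128, 0.0691]
eef_rot: [180.0, -0.1, -17.0]
ft_force: [-0.6, -2.7, 4.4]
width: 0.159
finger_force: 39.3
```

```bash
cat > arc.py <<'E'
import sys; from h import *
# arc rows in tool frame; hub, step angle (+ccw deg), n, extra world shift per row
s=read_state(); p=np.array(s["position"][:2]); y=np.radians(s["eef_rot"][2])
tx=np.array([np.cos(y),np.sin(y)]); ty=np.array([np.sin(y),-np.cos(y)])
hub=np.array([float(sys.argv[1]),float(sys.argv[2])]); st=float(sys.argv[3])
print(np.round(s["position"],4),s["eef_rot"][2],np.round(s["ft_force"],1),"r",np.hypot(*(p-hub)),"ang",np.degrees(np.arctan2(*(p-hub)[::-1])))
for k in range(1,9):
    a=np.radians(st*k); R=np.array([[np.cos(a),-np.sin(a)],[np.sin(a),np.cos(a)]])
    dd=(hub+R@(p-hub)-p)*1000; print([round(dd@tx,1),round(dd@ty,1),0,round(-a,3),-1],end=", ")
print()
E
python3 arc.py .4855 -.033 6
```

```text
[ 0.4194 -0.0128  0.0691] -17.012766914221736 [-0.6 -2.7  4.4] r 0.06907341400710143 ang 162.99992082891785
[np.float64(0.4), np.float64(7.2), 0, np.float64(-0.105), -1], [np.float64(1.5), np.float64(14.4), 0, np.float64(-0.209), -1], [np.float64(3.4), np.float64(21.3), 0, np.float64(-0.314), -1], [np.float64(6.0), np.float64(28.1), 0, np.float64(-0.419), -1], [np.float64(9.3), np.float64(34.5), 0, np.float64(-0.524), -1], [np.float64(13.2), np.float64(40.6), 0, np.float64(-0.628), -1], [np.float64(17.8), np.float64(46.2), 0, np.float64(-0.733), -1], [np.float64(22.9), np.float64(51.3), 0, np.float64(-0.838), -1],
```

Call:
{"api": "apply_moves", "payload": {
  "increments": [
    [0.1,3.6,0,-0.052,-1],
    [0.4,7.2,0,-0.105,-1],
    [0.9,10.8,0,-0.157,-1],
    [1.5,14.4,0,-0.209,-1],
    [2.4,17.9,0,-0.262,-1],
    [3.4,21.3,0,-0.314,-1],
    [4.6,24.7,0,-0.367,-1],
    [6.0,28.1,0,-0.419,-1]
  ]
}}

```text
time: 4.62
position: [0.4166, -0.041, 0.069]
eef_rot: [-180.0, -0.1, 7.1]
ft_force: [-1.4, 1.0, 5.9]
width: 0.163
finger_force: 39.9
```

```bash
python3 arc.py .4855 -.033 5
```

```text
[ 0.4166 -0.041   0.069 ] 7.0704046627580555 [-1.4  1.   5.9] r 0.06934293359589351 ang -173.3562623645025
[np.float64(0.2), np.float64(6.0), 0, np.float64(-0.087), -1], [np.float64(1.0), np.float64(12.0), 0, np.float64(-0.175), -1], [np.float64(2.2), np.float64(18.0), 0, np.float64(-0.262), -1], [np.float64(4.0), np.float64(23.7), 0, np.float64(-0.349), -1], [np.float64(6.3), np.float64(29.4), 0, np.float64(-0.436), -1], [np.float64(9.0), np.float64(34.7), 0, np.float64(-0.524), -1], [np.float64(12.2), np.float64(39.9), 0, np.float64(-0.611), -1], [np.float64(15.9), np.float64(44.7), 0, np.float64(-0.698), -1],
```

Call:
{"api": "apply_moves", "payload": {
  "increments": [
    [0.2,6.0,0,-0.087,-1],
    [1.0,12.0,0,-0.175,-1],
    [2.2,18.0,0,-0.262,-1],
    [4.0,23.7,0,-0.349,-1],
    [6.3,29.4,0,-0.436,-1],
    [9.0,34.7,0,-0.524,-1],
    [12.2,39.9,0,-0.611,-1],
    [15.9,44.7,0,-0.698,-1]
  ]
}}

```text
time: 5.28
position: [0.4374, -0.0836, 0.069]
eef_rot: [180.0, -0.0, 47.2]
ft_force: [-1.5, -0.1, 6.0]
width: 0.158
finger_force: 40.0
```

```bash
python3 arc.py .4855 -.033 3
```

```text
[ 0.4374 -0.0836  0.069 ] 47.16511875485859 [-1.5 -0.1  6. ] r 0.06979987445203542 ang -133.51011656859913
[np.float64(0.1), np.float64(3.7), 0, np.float64(-0.052), -1], [np.float64(0.3), np.float64(7.3), 0, np.float64(-0.105), -1], [np.float64(0.7), np.float64(10.9), 0, np.float64(-0.157), -1], [np.float64(1.4), np.float64(14.5), 0, np.float64(-0.209), -1], [np.float64(2.2), np.float64(18.1), 0, np.float64(-0.262), -1], [np.float64(3.2), np.float64(21.6), 0, np.float64(-0.314), -1], [np.float64(4.3), np.float64(25.1), 0, np.float64(-0.367), -1], [np.float64(5.7), np.float64(28.5), 0, np.float64(-0.419), -1],
```

Call:
{"api": "apply_moves", "payload": {
  "increments": [
    [0.1,3.7,0,-0.052,-1],
    [0.3,7.3,0,-0.105,-1],
    [0.7,10.9,0,-0.157,-1],
    [1.4,14.5,0,-0.209,-1],
    [2.2,18.1,0,-0.262,-1],
    [3.2,21.6,0,-0.314,-1],
    [4.3,25.1,0,-0.367,-1],
    [4.3,25.1,0,-0.367,-1]
  ]
}}

```text
time: 5.95
position: [0.4593, -0.0978, 0.0691]
eef_rot: [179.9, -0.0, 68.1]
ft_force: [-1.8, -1.6, 4.3]
width: 0.156
finger_force: 39.4
```

```bash
python3 arc.py .4855 -.033 3|head -1; python3 - <<'E'
from h import *
y=np.radians(read_state()["eef_rot"][2]); a=np.radians(-72)
u=np.array([np.cos(a),np.sin(a)]); print("rail -y in tool xy", u@[np.cos(y),np.sin(y)], u@[np.sin(y),-np.cos(y)])
im,d=read_camera("scene"); im2,_=read_camera("side")
cv2.imwrite("pics/p2.png",np.hstack([cv2.resize(x,(400,400),interpolation=cv2.INTER_CUBIC) for x in (im[210:310,280:400],im2[180:290,250:380])]))
E
```

```text
[ 0.4593 -0.0978  0.0691] 68.11975411999089 [-1.8 -1.6  4.3] r 0.06992222526989793 ang -111.98614757914521
rail -y in tool xy -0.7673862616487804 0.6411850945185091
```

View pics/p2.png

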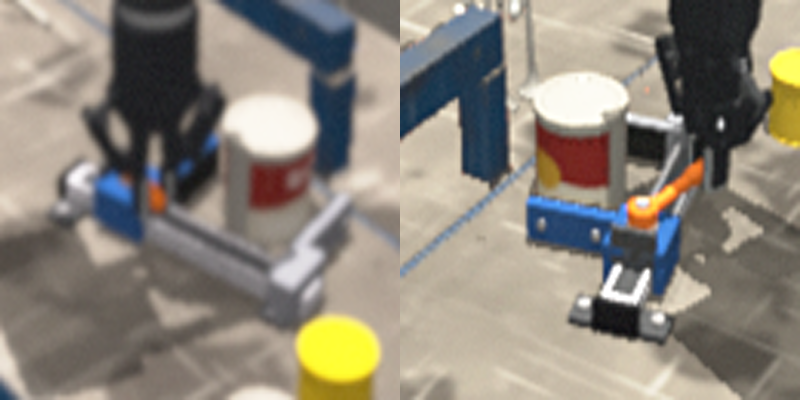

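The picture shows the lever swung round to the fixed-jaw side, in the gripper, with the tin upright. Next I slide the jaw along the rail.

Call:
{"api": "apply_moves", "payload": {
  "increments": [
    [-2.3,1.9,0,0,-1],
    [-4.6,3.8,0,0,-1],
    [-6.9,5.8,0,0,-1],
    [-9.2,7.7,0,0,-1],
    [-11.5,9.6,0,0,-1],
    [-13.8,11.5,0,0,-1],
    [-16.1,13.5,0,0,-1],
    [-18.4,15.4,0,0,-1]
  ]
}}

```text
time: 6.72
position: [0.4648, -0.1184, 0.0689]
eef_rot: [-179.8, -0.1, 68.0]
ft_force: [-2.5, 7.1, 11.2]
width: 0.161
finger_force: 40.0
```

```bash
cat > see.py <<'E'
import sys; from h import *
s=read_state(); print(np.round(s["position"],4),np.round(s["eef_rot"],1),np.round(s["ft_force"],1),np.round(s["torque"],1),s["time"])
yaw=np.radians(18); R=np.array([[np.cos(yaw),np.sin(yaw)],[-np.sin(yaw),np.cos(yaw)]]); hub=np.array([.4855,-.033])
print("tcp moved",np.round(R@(np.array(s["position"][:2])-[.4593,-.0978])*1000,1))
v,u=np.mgrid[0:480,0:640]
for cam in ["side","scene"]:
    im,d=read_camera(cam); ok=d>0
    P=np.full((480,640,3),np.nan); P[ok]=world(cam,d,u[ok],v[ok])
    q=(P[...,:2]-hub)@R.T*1000; z=P[...,2]*1000
    t=ok&(z>82)&(z<95)&(q[...,0]>35)&(q[...,0]<140)&(q[...,1]<-30)&(q[...,1]>-170)
    hsv=cv2.cvtColor(im,cv2.COLOR_BGR2HSV)
    b=(cv2.inRange(hsv,(100,120,60),(125,255,255))>0)&(z>32)&(z<42)&(q[...,0]>30)&(q[...,0]<115)&(q[...,1]>-120)&(q[...,1]<20)
    f=ok&(z>33)&(z<42)&(q[...,0]>60)&(q[...,0]<108)&(q[...,1]<-125)&(q[...,1]>-200)
    for n,m in [("tin",t),("plate",b),("fixed",f)]:
        print(cam,n,m.sum(), np.round(np.percentile(q[m],[1,50,99],axis=0).T,1).tolist() if m.sum() else "")
E
python3 see.py
```

```text
[ 0.4648 -0.1184  0.0689] [-1.798e+02 -1.000e-01  6.800e+01] [-2.5  7.1 11.2] [1.  0.5 0.1] 6.7167
tcp moved [ -1.2 -21.3]
side tin 402 [[38.0, 78.6, 118.6], [-140.4, -95.3, -56.7]]
side plate 101 [[30.3, 67.2, 104.3], [-51.0, -41.1, -33.3]]
side fixed 0 
scene tin 279 [[35.6, 77.4, 119.7], [-142.9, -107.6, -69.4]]
scene plate 0 
scene fixed 47 [[60.2, 75.9, 95.4], [-178.9, -171.2, -133.0]]
```

Call:
{"api": "apply_moves", "payload": {
  "increments": [
    [-1.5,1.3,0,0,-1],
    [-3.1,2.6,0,0,-1],
    [-4.6,3.8,0,0,-1],
    [-6.1,5.1,0,0,-1],
    [-7.7,6.4,0,0,-1],
    [-9.2,7.7,0,0,-1],
    [-9.2,7.7,0,0,-1],
    [-9.2,7.7,0,0,-1]
  ]
}}

```text
time: 7.48
position: [0.4679, -0.1295, 0.0688]
eef_rot: [-179.8, -0.1, 68.0]
ft_force: [-3.6, 6.5, 11.9]
width: 0.158
finger_force: 40.0
```

```bash
python3 see.py
```

```text
[ 0.4679 -0.1295  0.0688] [-1.798e+02 -1.000e-01  6.800e+01] [-3.6  6.5 11.9] [1.2 0.6 0.1] 7.4833
tcp moved [ -1.6 -32.8]
side tin 393 [[38.4, 76.9, 117.9], [-147.6, -103.8, -64.1]]
side plate 101 [[31.3, 66.4, 104.6], [-60.1, -52.1, -45.8]]
side fixed 0 
scene tin 274 [[36.3, 80.6, 117.8], [-150.2, -116.7, -79.0]]
scene plate 0 
scene fixed 51 [[60.1, 74.6, 96.8], [-179.8, -171.5, -145.0]]
```

Call:
{"api": "apply_moves", "payload": {
  "increments": [
    [-1.2,0.8,0,0,-1],
    [-2.5,1.7,0,0,-1],
    [-3.7,2.6,0,0,-1],
    [-4.9,3.4,0,0,-1],
    [-6.1,4.3,0,0,-1],
    [-7.4,5.1,0,0,-1],
    [-7.4,5.1,0,0,-1]
  ]
}}

```text
time: 8.17
position: [0.4702, -0.1382, 0.0688]
eef_rot: [-179.8, -0.2, 68.0]
ft_force: [-2.5, 7.2, 11.7]
width: 0.155
finger_force: 40.0
```

```bash
python3 see.py
```

```text
[ 0.4702 -0.1382  0.0688] [-179.8   -0.2   68. ] [-2.5  7.2 11.7] [1.1 0.5 0.1] 8.1667
tcp moved [ -2.1 -41.8]
side tin 392 [[36.6, 77.4, 116.9], [-158.8, -112.5, -73.4]]
side plate 97 [[31.9, 67.7, 102.5], [-71.1, -60.9, -54.8]]
side fixed 0 
scene tin 273 [[36.3, 80.3, 117.9], [-160.0, -126.0, -86.3]]
scene plate 0 
scene fixed 46 [[62.8, 76.1, 95.5], [-179.0, -170.7, -151.9]]
```

Call:
{"api": "apply_moves", "payload": {
  "increments": [
    [-0.8,0.6,0,0,-1],
    [-1.6,1.2,0,0,-1],
    [-2.4,1.8,0,0,-1],
    [-3.2,2.4,0,0,-1],
    [-4.0,3.0,0,0,-1],
    [-4.0,3.0,0,0,-1]
  ]
}}

```text
time: 8.77
position: [0.4711, -0.1415, 0.0688]
eef_rot: [-179.7, -0.3, 67.9]
ft_force: [-2.1, 13.5, 11.6]
width: 0.157
finger_force: 40.1
```

```bash
python3 see.py
```

```text
[ 0.4711 -0.1415  0.0688] [-179.7   -0.3   67.9] [-2.1 13.5 11.6] [2.  0.4 0.1] 8.7667
tcp moved [ -2.3 -45.2]
side tin 398 [[37.0, 77.0, 117.4], [-158.1, -115.3, -75.6]]
side plate 98 [[30.6, 65.9, 102.7], [-74.1, -64.8, -58.2]]
side fixed 0 
scene tin 264 [[36.7, 79.3, 117.4], [-162.3, -129.4, -89.2]]
scene plate 0 
scene fixed 44 [[62.4, 77.2, 96.3], [-179.4, -171.0, -159.0]]
```

Call:
{"api": "apply_moves", "payload": {
  "increments": [
    [-0.8,0.6,0,0,-1],
    [-1.6,1.2,0,0,-1],
    [-1.6,1.2,0,0,-1],
    [-1.6,1.2,0,0,-1]
  ]
}}

```text
time: 9.2
position: [0.4714, -0.1418, 0.0687]
eef_rot: [-179.6, -0.4, 67.9]
ft_force: [-1.7, 18.1, 13.7]
width: 0.161
finger_force: 40.3
```

```bash
python3 arc.py .4974 -.0767 -4; python3 see.py
```

```text
[ 0.4714 -0.1418  0.0687] 67.87600600302345 [-1.7 18.1 13.7] r 0.07015797074996247 ang -111.78111187006587
[np.float64(0.1), np.float64(-4.9), 0, np.float64(0.07), -1], [np.float64(0.6), np.float64(-9.8), 0, np.float64(0.14), -1], [np.float64(1.4), np.float64(-14.6), 0, np.float64(0.209), -1], [np.float64(2.6), np.float64(-19.4), 0, np.float64(0.279), -1], [np.float64(4.1), np.float64(-24.0), 0, np.float64(0.349), -1], [np.float64(5.9), np.float64(-28.6), 0, np.float64(0.419), -1], [np.float64(8.0), np.float64(-33.0), 0, np.float64(0.489), -1], [np.float64(10.4), np.float64(-37.2), 0, np.float64(0.559), -1], 
[ 0.4714 -0.1418  0.0687] [-179.6   -0.4   67.9] [-1.7 18.1 13.7] [2.8 0.3 0.1] 9.2
tcp moved [ -2.1 -45.6]
side tin 390 [[36.9, 77.2, 116.8], [-160.3, -115.7, -77.1]]
side plate 97 [[30.6, 65.1, 102.8], [-74.8, -64.1, -57.2]]
side fixed 0 
scene tin 266 [[35.8, 78.4, 118.2], [-162.0, -129.5, -91.4]]
scene plate 0 
scene fixed 44 [[61.1, 77.3, 95.9], [-180.0, -171.3, -157.7]]
```

Snug: the force rose from 7 N to 18 N with no further travel. Now I turn the lever back, keeping that bias towards the tin.

Call:
{"api": "apply_moves", "payload": {
  "increments": [
    [0.1,-4.9,0,0.07,-1],
    [0.6,-9.8,0,0.14,-1],
    [1.4,-14.6,0,0.209,-1],
    [2.6,-19.4,0,0.279,-1],
    [4.1,-24.0,0,0.349,-1]
  ]
}}

```text
time: 9.72
position: [0.4525, -0.1306, 0.0688]
eef_rot: [-179.8, -0.2, 47.8]
ft_force: [2.1, 15.0, 7.8]
width: 0.16
finger_force: 43.0
```

```bash
python3 arc.py .4976 -.077 -4; python3 see.py
```

```text
[ 0.4525 -0.1306  0.0688] 47.82026549738543 [ 2.1 15.   7.8] r 0.07008293377576394 ang -130.07689805388696
[np.float64(-0.0), np.float64(-4.9), 0, np.float64(0.07), -1], [np.float64(0.3), np.float64(-9.8), 0, np.float64(0.14), -1], [np.float64(1.0), np.float64(-14.6), 0, np.float64(0.209), -1], [np.float64(2.0), np.float64(-19.4), 0, np.float64(0.279), -1], [np.float64(3.3), np.float64(-24.1), 0, np.float64(0.349), -1], [np.float64(5.0), np.float64(-28.7), 0, np.float64(0.419), -1], [np.float64(7.0), np.float64(-33.2), 0, np.float64(0.489), -1], [np.float64(9.3), np.float64(-37.5), 0, np.float64(0.559), -1], 
[ 0.4525 -0.1306  0.0688] [-179.8   -0.2   47.8] [ 2.1 15.   7.8] [ 2.4 -0.2  0.8] 9.7167
tcp moved [-16.6 -29.1]
side tin 396 [[36.9, 77.0, 117.1], [-160.6, -115.5, -76.7]]
side plate 95 [[30.7, 65.1, 102.4], [-72.4, -64.2, -57.5]]
side fixed 0 
scene tin 330 [[35.7, 75.2, 116.6], [-161.6, -122.3, -83.3]]
scene plate 29 [[33.9, 58.6, 87.2], [-77.0, -71.4, -62.8]]
scene fixed 46 [[61.0, 74.2, 97.8], [-178.7, -170.2, -154.8]]
```

Call:
{"api": "apply_moves", "payload": {
  "increments": [
    [0,-4.9,0,0.07,-1],
    [0.3,-9.8,0,0.14,-1],
    [1.0,-14.6,0,0.209,-1],
    [2.0,-19.4,0,0.279,-1],
    [3.3,-24.1,0,0.349,-1],
    [5.0,-28.7,0,0.419,-1],
    [7.0,-33.2,0,0.489,-1],
    [9.3,-37.5,0,0.559,-1]
  ]
}}

```text
time: 10.48
position: [0.4312, -0.1011, 0.0689]
eef_rot: [-179.9, -0.1, 15.8]
ft_force: [-0.6, 4.8, 8.6]
width: 0.156
finger_force: 50.0
```

```bash
python3 arc.py .4976 -.077 -4; python3 see.py
```

```text
[ 0.4312 -0.1011  0.0689] 15.84952849605914 [-0.6  4.8  8.6] r 0.0706801126511116 ang -160.0617307424882
[np.float64(-0.2), np.float64(-4.9), 0, np.float64(0.07), -1], [np.float64(-0.0), np.float64(-9.9), 0, np.float64(0.14), -1], [np.float64(0.5), np.float64(-14.8), 0, np.float64(0.209), -1], [np.float64(1.3), np.float64(-19.6), 0, np.float64(0.279), -1], [np.float64(2.5), np.float64(-24.4), 0, np.float64(0.349), -1], [np.float64(4.0), np.float64(-29.1), 0, np.float64(0.419), -1], [np.float64(5.9), np.float64(-33.7), 0, np.float64(0.489), -1], [np.float64(8.0), np.float64(-38.1), 0, np.float64(0.559), -1], 
[ 0.4312 -0.1011  0.0689] [-1.799e+02 -1.000e-01  1.580e+01] [-0.6  4.8  8.6] [0.9 0.1 0.7] 10.4833
tcp moved [-27.8   5.6]
side tin 392 [[37.0, 77.0, 116.9], [-159.3, -115.1, -77.3]]
side plate 98 [[30.8, 66.1, 102.5], [-72.1, -64.3, -57.9]]
side fixed 0 
scene tin 340 [[35.5, 75.1, 118.1], [-162.5, -121.3, -82.0]]
scene plate 37 [[30.6, 50.6, 80.2], [-76.3, -70.8, -63.6]]
scene fixed 47 [[60.2, 76.3, 97.8], [-180.2, -171.2, -159.7]]
```

Call:
{"api": "apply_moves", "payload": {
  "increments": [
    [-0.2,-4.9,0,0.07,-1],
    [0,-9.9,0,0.14,-1],
    [0.5,-14.8,0,0.209,-1],
    [1.3,-19.6,0,0.279,-1],
    [2.5,-24.4,0,0.349,-1],
    [4.0,-29.1,0,0.419,-1],
    [5.9,-33.7,0,0.489,-1],
    [8.0,-38.1,0,0.559,-1]
  ]
}}

```text
time: 11.25
position: [0.4284, -0.0627, 0.069]
eef_rot: [-179.9, -0.0, -16.2]
ft_force: [-1.3, 3.9, 8.2]
width: 0.159
finger_force: 50.2
```

```bash
python3 arc.py .4976 -.077 -2; python3 see.py
```

```text
[ 0.4284 -0.0627  0.069 ] -16.16340074414065 [-1.3  3.9  8.2] r 0.07069052870089351 ang 168.29116226271208
[np.float64(-0.1), np.float64(-2.5), 0, np.float64(0.035), -1], [np.float64(-0.2), np.float64(-4.9), 0, np.float64(0.07), -1], [np.float64(-0.2), np.float64(-7.4), 0, np.float64(0.105), -1], [np.float64(-0.1), np.float64(-9.9), 0, np.float64(0.14), -1], [np.float64(0.1), np.float64(-12.3), 0, np.float64(0.175), -1], [np.float64(0.4), np.float64(-14.8), 0, np.float64(0.209), -1], [np.float64(0.8), np.float64(-17.2), 0, np.float64(0.244), -1], [np.float64(1.2), np.float64(-19.6), 0, np.float64(0.279), -1], 
[ 0.4284 -0.0627  0.069 ] [-179.9   -0.   -16.2] [-1.3  3.9  8.2] [0.8 0.1 0.7] 11.25
tcp moved [-18.5  43. ]
side tin 393 [[36.2, 77.2, 117.5], [-160.0, -115.7, -78.0]]
side plate 95 [[30.6, 67.1, 103.0], [-73.2, -64.7, -59.3]]
side fixed 0 
scene tin 338 [[36.2, 75.2, 115.2], [-161.5, -121.4, -81.7]]
scene plate 36 [[30.6, 52.4, 76.8], [-75.8, -70.5, -62.9]]
scene fixed 50 [[61.1, 74.2, 95.0], [-179.9, -171.5, -156.4]]
```

Call:
{"api": "apply_moves", "payload": {
  "increments": [
    [-0.1,-2.5,0,0.02,-1],
    [-0.2,-4.9,0,0.03,-1],
    [-0.2,-7,0,0.04,-1],
    [-0.2,-7,0,0.04,-1]
  ]
}}

```text
time: 11.68
position: [0.4298, -0.0571, 0.069]
eef_rot: [179.9, 0.0, -18.3]
ft_force: [-3.4, -2.8, 8.4]
width: 0.162
finger_force: 41.9
```

```bash
python3 arc.py .4976 -.077 -2|head -1
```

```text
[ 0.4298 -0.0571  0.069 ] -18.29982720655312 [-3.4 -2.8  8.4] r 0.07069791124726417 ang 163.65915532443762
```

Call:
{"api": "apply_moves", "payload": {
  "increments": [
    [0,-1.5,0,0,-1],
    [0,-2.5,0,0,-1],
    [0,-2.5,0,0,-1]
  ]
}}

```text
time: 11.93
position: [0.4298, -0.0553, 0.0688]
eef_rot: [179.9, 0.1, -18.3]
ft_force: [-4.0, -4.5, 8.9]
width: 0.16
finger_force: 40.2
```

```bash
python3 arc.py .4976 -.077 -2|head -1
```

```text
[ 0.4298 -0.0553  0.0688] -18.259034808165186 [-4.  -4.5  8.9] r 0.07118336999317587 ang 162.22419053067102
```

Call:
{"api": "apply_moves", "payload": {
  "increments": [
    [0,-1.5,0,0,-1],
    [0,-3,0,0,-1],
    [0,-3,0,0,-1]
  ]
}}

```text
time: 12.18
position: [0.4305, -0.0533, 0.0688]
eef_rot: [179.8, 0.1, -18.3]
ft_force: [-5.2, -8.9, 9.2]
width: 0.156
finger_force: 40.6
```

```bash
python3 arc.py .4976 -.077 -2|head -1
```

```text
[ 0.4305 -0.0533  0.0688] -18.284313817508643 [-5.2 -8.9  9.2] r 0.07118114803306118 ang 160.55803033590075
```

Call:
{"api": "apply_moves", "payload": {
  "increments": [
    [0,2,0,0,-0.3],
    [0,2,0,0,-0.2],
    [0,2,0,0,0],
    [0,2,0,0,0],
    [0,2,-20,0,0],
    [0,2,-50,0,0],
    [0,2,-80,0,0],
    [0,2,-80,0,0]
  ]
}}

```text
time: 12.85
position: [0.435, -0.054, 0.1528]
eef_rot: [-179.9, -0.5, -18.3]
ft_force: [0.2, -0.8, 0.4]
width: 0.502
finger_force: 0.0
```

```bash
python3 see.py; python3 - <<'E'
from h import *
im,d=read_camera("wrist"); cv2.imwrite("pics/w9.png",im)
m=cv2.inRange(cv2.cvtColor(im,cv2.COLOR_BGR2HSV),(5,150,120),(16,255,255)); v,u=np.nonzero(m); P=world("wrist",d,u,v);P=P[(P[:,2]>.045)&(P[:,2]<.1)]
w,V=np.linalg.eigh(np.cov(P[:,:2].T)); a=V[:,1]; print(len(P),np.degrees(np.arctan2(a[1],a[0])))
E
```

```text
[ 0.435  -0.054   0.1528] [-179.9   -0.5  -18.3] [ 0.2 -0.8  0.4] [-0.  0.  0.] 12.85
tcp moved [-9.6 49.1]
side tin 395 [[35.9, 76.9, 117.2], [-160.4, -114.9, -76.1]]
side plate 91 [[31.9, 67.5, 102.4], [-72.4, -63.7, -57.2]]
side fixed 0 
scene tin 339 [[36.0, 74.7, 116.6], [-161.9, -121.8, -81.7]]
scene plate 32 [[33.1, 54.0, 77.4], [-76.4, -71.4, -64.7]]
scene fixed 45 [[60.6, 79.5, 96.2], [-179.0, -171.6, -157.8]]
2910 160.5303526074834
```

View pics/w9.png

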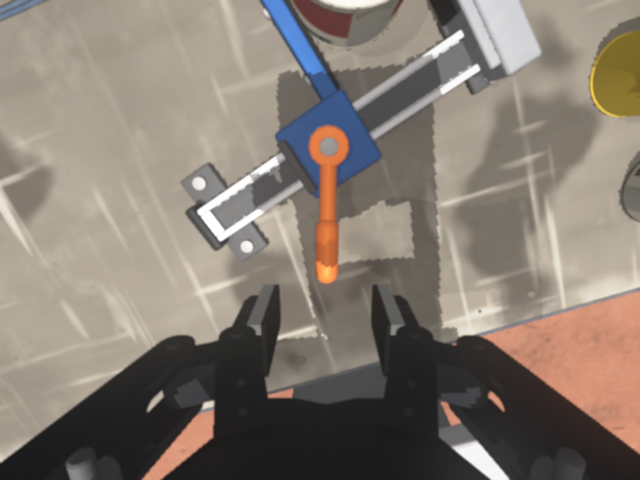

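The lever (328,148)–(326,275) is back at its tight angle, within 2° of where it started. The plate and tin readings match those taken when it was snug, and the gripper is clear.

```bash
python3 -c "
from rig import *; print(hand_in())"
```

```text
the job is handed in; nothing more can be done
None
```

The job is handed in with no verdict returned: the red-banded tin was upright and snug between the rubber faces, the lever was back at its tight stop, and the gripper was clear of everything.

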